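# Set the light box's polariser ring to 40 degrees and clamp it

## Task

Set the polariser on the white light box to 40 degrees (within 3) and lock it: swing the red clamp lever fully out, away from the dial, turn the dial by its knurled collar until the 40 mark stands at the yellow index line, then swing the lever fully back in and let go. On the unlettered scale the red mark is 0, the long white marks are tens, and the green marks are 50, 100 and 150, so 40 is the last ten before the first green mark on the red mark's side. Turn the dial only while the clamp is out, and leave the jar, the yellow bin and the tube rack standing where they are.

Things in the scene. Friction and masses are not known exactly. Their poses are not given: they have to be found in the camera images.
- lightbox: White slab bolted to the table, carrying dial and clamp. Origin on the table under the dial's axis; x points level from the axis to the yellow index line, y to the clamp side, z up. It reaches 100 mm each way in x, -95 to +150 mm in y; top 40 mm high. These axes do not turn with the dial.
- dial_axis (a point): On the dial's upright turning axis, 80 mm above the table; axes as lightbox. Black dial, 150 mm diameter, top 52 mm high; from its middle rises a knurled aluminium collar, 54 mm diameter, 52 to 95 mm above the table, green glass in its top. Grip the collar across its diameter at this height, at any yaw, to turn the dial.
- index_line (a point): Middle of the yellow index line, 52 mm above the table and 88 mm from the dial axis, on a fixed black block 36 mm wide just outside the dial's rim.
- ring (a joint): Dial reading at the index, rad (0.698 = 40 deg); grows as the dial turns anticlockwise from above; stops at 0 and 2.618. Starts at 65 to 120 deg, so turn it clockwise. Marks: red 0, green 50, 100 and 150, other tens long white, fives short white, numbers growing clockwise round the dial. Friction about 0.06 N m; stays where it is left.
- clamp (a joint): Swing of the red clamp lever, rad: 0 = locked (stop), lever along lightbox +x; grows as it swings anticlockwise from above, out over the box's edge away from the dial; 1.1 = fully out (stop). Friction about 0.12 N m; stays where it is left. Starts at 0 to 0.05.
- clamp_pivot (a point): Point on the lever's upright hinge axis, 80 mm above the table, 45 mm behind and 115 mm to the clamp side of the dial axis (-45, +115 mm in the light box's axes). Axes as dial_axis.
- clamp_knob (a point): Point inside the lever's upright red knob, 80 mm above the table and 15 mm below the knob's top, to pinch or cage it. The knob is a round post, 18 mm diameter, from 49 to 95 mm above the table, 90 mm from the hinge axis; the point's x axis points from the hinge along the lever. The lever's flat bar is 16 mm wide, its underside 47 mm above the table.
- jar_mid (a point): Bystander: centre of a clear jar with a black lid, 97 mm diameter, 102 mm tall, standing loose.
- sharps_mid (a point): Bystander: centre of a round yellow sharps bin with a red lid, 104 mm diameter, 142 mm tall, standing loose (this point 70 mm up).
- rack_mid (a point): Bystander: centre of a loose white tube rack block, 110 x 90 x 45 mm, carrying red-capped tubes up to 94 mm above the table.

How it is judged:
By the outcome, as a careful person would: the job done as asked, in the order asked, and still so for the second after the job is handed in, with the robot touching nothing.
It also fails if it takes over 58 s, if anything falls off the work surface, if the arm or the gripper's body presses on something with over 40 N, if the wrist force passes 120 N, or if a joint passes its speed limit or range.

## Robot

A 6-joint arm with a two-finger parallel gripper is mounted at the origin on the work surface. World frame = base frame: x ahead of the robot, y to its left, z up, the work surface at z = 0. Lengths are in m, angles in rad, forces in N, time in s.
With the tool pointing down it reaches from about 0.275 to 0.725 m from the base axis. Payload 15.9 kg.
Tool frame: the origin (TCP) lies midway between the tips of the shut fingers; the grasp point (between the pads) lies 19 mm behind it; z points along the fingers, y is the line along which they close (so a half turn about z gives the same grasp; the last joint's range is limited). The gripper opens to 85 mm and grips with 20 to 120 N. Pads are 22 mm wide; open, the fingers measure 114 mm over their backs; the gripper's body (76 mm by 85 mm) begins 54 mm behind the grasp point. The pads swing forward as they close: fully open they stand 13 mm farther back than shut.
Start: joints at [-1.188, 0.213, -0.034, 1.323, 0, 1.571], TCP at [0.187, -0.464, 0.231] pointing down, gripper open.
Joint ranges: [-2.98, 2.98], [-0.74, 1.72], [-1.14, 1.35], [-2.1, 2.04], [-1.57, 1.44], [-3.14, 3.14]. Speed limits (rad/s): [1.89, 1.89, 2.39, 2.57, 3.14, 3.14].

## Interface

Orientations are given as a unit quaternion [w, x, y, z].
In Python, from plant import get_obs, read_camera, camera_model, close_job gives the robot as it stands. The module is installed in compiled form; this text tells all that it offers.
- The arm moves only by the shell command python3 -m pendant 'ROWS' [FORCE]. ROWS is JSON, a list of rows, each a list of 7 numbers: the shift along the tool's x, y, z in cm, then the turn, a rotation vector about the tool's x, y, z in rad, then the finger opening in cm, from 0 to 8.54. In form: [[tx, ty, tz, ax, ay, az, hand], ...]. A call has 1 to 20 rows; each row is the pose to reach, as a shift and turn from the pose commanded when the call began, along the tool's axes at that moment; what a row does not reach only later rows make up. A row lasts 1/12 s, in which the tool goes at most 41.7 mm and 7.16 degrees, less where a joint would pass 70% of its speed; a pose out of reach is approached as far as the arm can. A call with a gripper value outside its range is refused whole. The fingers move at their own pace and stop on an object; FORCE is the grip in N (left out, the last holds). Time passes only in rows, so rows that repeat a pose let the fingers close. It gives the time, the measured TCP pose, the force, the opening and the grip force at its end, in the units of the state.
- get_obs(): the state, without advancing time (a new reading comes with each control period).
- read_camera(name): name is "scene" or "top" or "wrist"; returns the picture (400x640x3 uint8, blue, green, red); there is no depth.
- camera_model(name): a dict with "fx", "fy", "cx", "cy" (pixels), "distortion" ([k1, k2, p1, p2, k3] as OpenCV has them; the pictures are not rectified), "position" and "attitude" of the camera in the world; the wrist camera has in their place "tool_from_camera" (4x4, takes a point from camera to tool coordinates, whose origin is the TCP and whose axes are the flange's). Camera axes: x right, y down, z forward; pixel columns grow to the right and rows downward; lengths in m; the calibration is good to about 2 mm. A picture is of the moment at which its call begins: read the wrist's pose just before it. camera_model takes no time and is no camera call.
- close_job(): hands the job in; it is judged then, once.
The state is a dict: "t": time; "qpos": joint angles; "qd": joint speeds; "tau": joint torques, N m; "tool_pos": TCP position; "orientation": TCP orientation; "force": force on the tool from outside, world axes, zero at the start; "torque": the same for the moment, N m; "opening": finger opening in m; "grip_force": force on a finger pad.
Only numpy, scipy, OpenCV 4.12 (cv2) and the standard library are available. Lean on these libraries where they do the work, as an engineer would, in place of code of your own. Each camera call takes 0.05 s, during which the arm holds its last target. There are 200 camera calls.

## Working session

There is one attempt and no reset: what is moved stays moved. The work goes in short steps, Python scripts to look and compute and a shell command to move; the robot and the scene stay as the last step left them, time stands still between calls to the robot, and variables do not carry over. Pictures are saved under pics/ and viewed, at most 10 in all, crops included, and the job is handed in when it is done.

```bash
mkdir -p pics
python3 - <<'E'
from plant import *
import cv2
for n in("scene","top"):
    cv2.imwrite(f"pics/{n}0.png",read_camera(n)); m=camera_model(n);print(n,m)
print(camera_model("wrist")); o=get_obs();print(o)
E
```

```text
scene {'fx': 414.665578897595, 'fy': 414.665578897595, 'cx': 315.01264042047393, 'cy': 196.33066821144982, 'distortion': array([-0.10913491,  0.        ,  0.        ,  0.        ,  0.        ]), 'position': array([1.15222759, 0.82552287, 0.78959305]), 'attitude': array([-0.15708277,  0.29316428,  0.83915774, -0.43034172])}
top {'fx': 389.3796882427167, 'fy': 389.3796882427167, 'cx': 323.3888860542674, 'cy': 194.7305710804543, 'distortion': array([-0.08451966,  0.        ,  0.        ,  0.        ,  0.        ]), 'position': array([0.41961715, 0.02294128, 1.10497302]), 'attitude': array([-0.02721038,  0.70800709, -0.70515333,  0.02728239])}
{'fx': 298.80014875604843, 'fy': 298.80014875604843, 'cx': 323.6260622449615, 'cy': 203.0398050836281, 'distortion': array([-0.03942738,  0.        ,  0.        ,  0.        ,  0.        ]), 'tool_from_camera': array([[ 2.63334398e-04, -9.64282377e-01, -2.64876249e-01,
         6.65274941e-02],
       [ 9.99999911e-01,  1.66247360e-04,  3.88955127e-04,
        -1.60458913e-04],
       [-3.31027597e-04, -2.64876327e-01,  9.64282335e-01,
        -1.43282276e-01],
       [ 0.00000000e+00,  0.00000000e+00,  0.00000000e+00,
         1.00000000e+00]])}
{'t': 0.1, 'qpos': array([-1.18802914e+00,  2.13356193e-01, -3.49707506e-02,  1.32349711e+00,
       -1.10160761e-05,  1.57079055e+00]), 'qd': array([-0.0012539 , -0.00047553,  0.00113228, -0.00031179, -0.00233422,
       -0.00068433]), 'tau': array([-6.09235167e-05, -6.87249541e+01,  4.87806702e+01,  1.23113114e-02,
       -1.22303021e-05, -1.73938338e-05]), 'tool_pos': array([ 0.18663022, -0.46354301,  0.2308512 ]), 'orientation': array([-5.03433657e-04,  9.81741312e-01,  1.90220222e-01, -1.03151743e-04]), 'force': array([-0.09612956, -0.6855871 , -0.63342682]), 'torque': array([-0.0036201 , -0.07473337, -0.01393191]), 'grip_force': 0.0, 'opening': 0.0855368320054457}
```

View pics/top0.png

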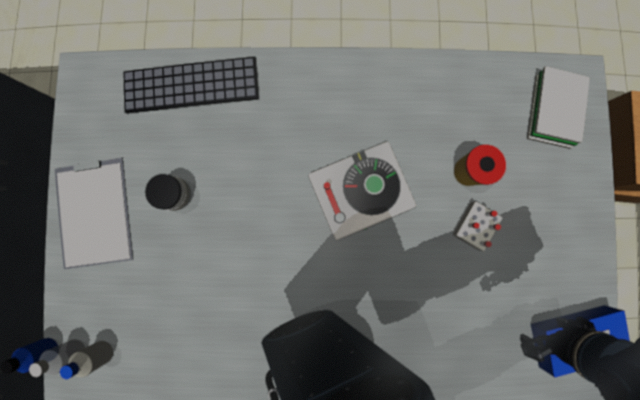

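View pics/scene0.png

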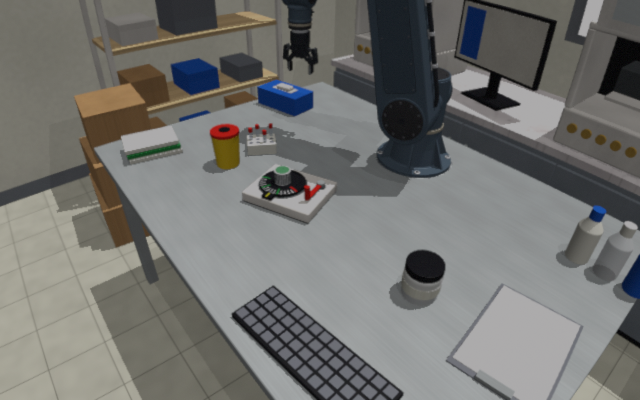

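The top view shows the dial glass at (374,184), index block at (361,156), lever knob at (327,184) and hinge at (340,217). The rack is at (480,225), the bin at (486,164) and the jar at (165,191).

```bash
cat > h.py <<'E'
from plant import *
import cv2, numpy as np
from scipy.spatial.transform import Rotation as R
def rot(q): return R.from_quat([q[1],q[2],q[3],q[0]])
def pose(name,o=None):
    m=camera_model(name)
    if name!="wrist": return m,rot(m["attitude"]).as_matrix(),np.array(m["position"])
    T=m["tool_from_camera"]; A=rot(o["orientation"]).as_matrix()
    return m,A@T[:3,:3],A@T[:3,3]+o["tool_pos"]
def KD(m): return np.array([[m["fx"],0,m["cx"]],[0,m["fy"],m["cy"]],[0,0,1]]),np.array(m["distortion"])
def cast(name,px,z,o=None):
    m,A,p=pose(name,o);K,D=KD(m)
    u=cv2.undistortPoints(np.array(px,float).reshape(-1,1,2),K,D).reshape(-1,2)
    d=np.c_[u,np.ones(len(u))]@A.T
    return p+d*((z-p[2])/d[:,2])[:,None]
def proj(name,P,o=None):
    m,A,p=pose(name,o);K,D=KD(m)
    return cv2.projectPoints((np.atleast_2d(P)-p)@A,np.zeros(3),np.zeros(3),K,D)[0].reshape(-1,2)
def mask(im,c):
    h,s,v=cv2.split(cv2.cvtColor(im,cv2.COLOR_BGR2HSV))
    if c=="red": return ((h<8)|(h>172))&(s>130)&(v>70)
    if c=="green": return (h>40)&(h<90)&(s>70)&(v>60)
    if c=="yellow": return (h>20)&(h<36)&(s>120)&(v>70)
def blobs(im,c,mn=3):
    n,l,st,ce=cv2.connectedComponentsWithStats(mask(im,c).astype(np.uint8))
    return [(ce[i].round(1).tolist(),int(st[i,4])) for i in range(1,n) if st[i,4]>=mn]
E
python3 - <<'E'
from h import *
im=cv2.imread("pics/top0.png")
for c in("red","green","yellow"): print(c,blobs(im,c))
print("glass",cast("top",[[374,184]],.095),"idx",cast("top",[[361,156]],.052),"knob",cast("top",[[327,184]],.095),"hinge",cast("top",[[340,217]],.055))
print("rack,bin,jar",cast("top",[[480,225],[486,164],[165,191]],.1))
E
```

```text
red [([485.2, 164.2], 1076), ([331.0, 197.0], 126), ([493.5, 213.0], 26), ([475.6, 225.0], 24), ([497.4, 226.8], 23), ([488.0, 243.5], 16)]
green [([553.6, 138.4], 141), ([375.2, 164.6], 26), ([357.7, 169.1], 16), ([390.2, 174.7], 37), ([373.9, 183.9], 183)]
yellow [([470.0, 184.0], 5)]
glass [[ 0.52626063 -0.10903955  0.095     ]] idx [[ 0.60771558 -0.07954625  0.052     ]] knob [[0.5257227  0.01369371 0.095     ]] hinge [[ 0.440726 -0.021992  0.055   ]]
rack,bin,jar [[ 0.41961382 -0.38629217  0.1       ]
 [ 0.58055897 -0.40706779  0.1       ]
 [ 0.50538615  0.43930505  0.1       ]]
```

```bash
python3 -m pendant '[[3,-1.7,0,0,0,0,8.5],[7,-3.9,0,0,0,0,8.5],[10,-5.6,0,0,0,0,8.5],[13,-7.3,0,0,0,0,8.5],[16,-9,0,0,0,0,8.5],[19,-10.6,0,0,0,0,8.5],[22,-12.3,0,0,0,0,8.5],[25,-14,0,0,0,0,8.5],[28,-15.6,0,0,0,0,8.5],[31,-17.3,0,0,0,0,8.5],[34,-19,0,0,0,0,8.5],[37,-20.7,0,0,0,0,8.5],[40,-22.4,0,0,0,0,8.5],[43,-24,0,0,0,0,8.5],[45.5,-25.4,0,0,0,0,8.5],[46.9,-26.2,0,0,0,0,8.5],[46.9,-26.2,0,0,0,0,8.5],[46.9,-26.2,0,0,0,0,8.5]]'
python3 - <<'E'
from h import *
o=get_obs(); im=read_camera("wrist"); cv2.imwrite("pics/w1.png",im)
for c in("red","green","yellow"): print(c,[(b,cast("wrist",[b[0]],.095 if c!="yellow" else .052,o)[0].round(4)) for b in blobs(im,c,15)])
E
```

```text
t: 1.6
tool_pos: [0.5239, -0.045, 0.2307]
orientation: [-0.0, 0.982, 0.191, -0.001]
force: [0.1, -0.1, 0.4]
opening: 0.0849
grip_force: 0.0
red [(([272.0, 193.5], 1099), array([0.5046, 0.0008, 0.095 ])), (([329.1, 182.1], 198), array([ 0.5355, -0.0458,  0.095 ])), (([634.4, 299.1], 485), array([ 0.5417, -0.4155,  0.095 ]))]
green [(([361.9, 149.3], 131), array([ 0.5754, -0.0622,  0.095 ])), (([408.5, 154.6], 133), array([ 0.5874, -0.1044,  0.095 ])), (([431.3, 192.9], 128), array([ 0.5628, -0.1412,  0.095 ])), (([384.8, 211.7], 1578), array([ 0.5287, -0.1075,  0.095 ]))]
yellow [(([379.8, 119.0], 96), array([ 0.6095, -0.0733,  0.052 ])), (([580.4, 266.6], 1793), array([ 0.5468, -0.3765,  0.052 ])), (([631.6, 260.0], 44), array([ 0.5789, -0.4354,  0.052 ]))]
```

View pics/w1.png

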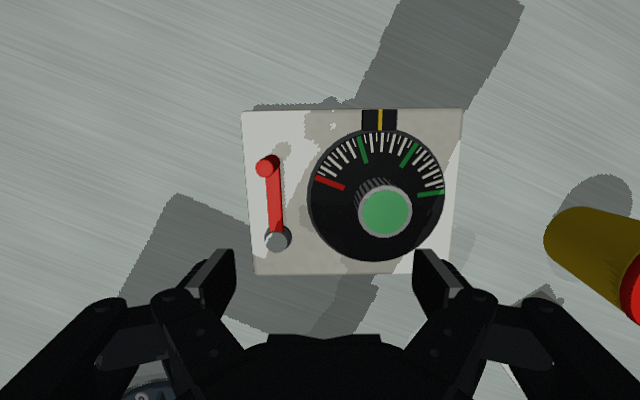

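The wrist view shows the knob top at (267,166), the hinge at (278,238) and the index line at (380,119). The red 0 mark is at (329,182) and green 50 at (362,149).

```bash
cat >> h.py <<'E'
def reading(im,o,G,I):
    "dial reading from red / green marks at z=.052; G axis xy, I index xy"
    f=lambda p:np.degrees(np.arctan2(*(np.array(p)-G)[::-1]))
    fi=f(I); out=[]
    for c in("red","green"):
        for b,a in blobs(im,c,15):
            P=cast("wrist",[b],.052,o)[0,:2]
            r=np.linalg.norm(P-G)
            if .04<r<.078:
                out.append((c,round(r,4),round((f(P)-fi+180)%360-180,1)))  # angle of mark ccw from index
    return out
E
python3 - <<'E'
from h import *
o=get_obs(); im=cv2.imread("pics/w1.png")
G=np.array([.5287,-.1075]); I=np.array([.6095,-.0733])
print(reading(im,o,G,I))
k=cast("wrist",[[267,166]],.095,o)[0]; print("knob",k,"hinge",cast("wrist",[[278,238]],.06,o))
ps=np.radians(22.9);c,s=np.cos(ps),np.sin(ps)
for n,v in(("knob",(.045,.115)),("hinge",(-.045,.115))): print(n,G+[c*v[0]-s*v[1],s*v[0]+c*v[1]])
A=rot(o["orientation"]).as_matrix(); print("tool dcm",A.T@(np.r_[k[:2],.062]-o["tool_pos"])*100)
E
```

```text
[('red', np.float64(0.057), np.float64(68.4)), ('green', np.float64(0.0588), np.float64(17.4)), ('green', np.float64(0.0596), np.float64(-33.3)), ('green', np.float64(0.0611), np.float64(-83.4))]
knob [0.52759039 0.01340289 0.095     ] hinge [[ 0.44786062 -0.02058043  0.06      ]]
knob [0.52540409 0.0159469 ]
hinge [ 0.4424974  -0.01907426]
tool dcm [ 2.59160417 -5.32183755 16.89368187]
```

```bash
python3 -m pendant '[[1.3,-2.7,2,0,0,0,8.5],[2.5,-5.4,5,0,0,0,8.5],[2.5,-5.4,8,0,0,0,7],[2.5,-5.4,11,0,0,0,6],[2.5,-5.4,14,0,0,0,5],[2.5,-5.4,16,0,0,0,5],[2.5,-5.4,16.7,0,0,0,5],[2.5,-5.4,16.7,0,0,0,5],[2.5,-5.4,16.7,0,0,0,1],[2.5,-5.4,16.7,0,0,0,1],[2.5,-5.4,16.7,0,0,0,1],[2.5,-5.4,16.7,0,0,0,1],[2.5,-5.4,16.7,0,0,0,1],[2.5,-5.4,16.7,0,0,0,1]]' 30
```

```text
t: 2.82
tool_pos: [0.527, 0.0162, 0.066]
orientation: [-0.002, 0.982, 0.191, 0.001]
force: [-9.9, 19.9, 12.2]
opening: 0.0171
grip_force: 30.3
```

```bash
python3 -m pendant '[[-0.05,-0.9,0,0,0,-0.1,1],[-0.18,-1.79,0,0,0,-0.2,1],[-0.4,-2.66,0,0,0,-0.3,1],[-0.71,-3.5,0,0,0,-0.4,1],[-1.1,-4.31,0,0,0,-0.5,1],[-1.57,-5.08,0,0,0,-0.6,1],[-2.12,-5.8,0,0,0,-0.7,1],[-2.73,-6.46,0,0,0,-0.8,1],[-3.41,-7.05,0,0,0,-0.9,1],[-4.14,-7.57,0,0,0,-1.0,1],[-4.52,-7.81,0,0,0,-1.05,1]]'
```

```text
t: 3.73
tool_pos: [0.4569, 0.0713, 0.0662]
orientation: [-0.0, 0.752, 0.659, 0.003]
force: [2.1, 11.8, 4.1]
opening: 0.0171
grip_force: 29.5
```

```bash
python3 -m pendant '[[0,-0.3,0,0,0,-0.03,1],[-0.02,-0.6,0,0,0,-0.06,1],[-0.03,-0.8,0,0,0,-0.08,1],[-0.03,-0.9,0,0,0,-0.09,1],[-0.03,-0.9,0,0,0,-0.09,1]]'
```

```text
t: 4.15
tool_pos: [0.4488, 0.0722, 0.0663]
orientation: [0.0, 0.723, 0.691, 0.003]
force: [3.3, 14.7, 2.4]
opening: 0.0169
grip_force: 29.6
```

```bash
python3 -m pendant '[[0,-0.2,0,0,0,0,1],[0.02,-0.4,0,0,0,0,1],[0.02,-0.5,0,0,0,0,1],[0.02,-0.5,0,0,0,0,1]]'
```

```text
t: 4.48
tool_pos: [0.4482, 0.0722, 0.0668]
orientation: [0.003, 0.724, 0.69, 0.005]
force: [34.9, 8.1, -24.9]
opening: 0.0171
grip_force: 29.9
```

```bash
python3 -m pendant '[[0,0.2,0,0,0,0,4.5],[0,0.3,0,0,0,0,4.5],[0,0.3,0,0,0,0,4.5],[0,0.3,0,0,0,0,4.5],[0,0.3,-2,0,0,0,4.5],[0,0.3,-5,0,0,0,5],[0,0.3,-8,0,0,0,8.5],[3,6,-11,0,0,0,8.5],[-3,8,-14,0,0,0,8.5],[-7,8,-16,0,0,0,8.5],[-10,8,-16.5,0,0,0,8.5],[-13,8.3,-16.5,0,0,0,8.5],[-13,8.3,-16.5,0,0,0,8.5],[-13,8.3,-16.5,0,0,0,8.5]]'
python3 - <<'E'
from h import *
o=get_obs(); im=read_camera("wrist"); cv2.imwrite("pics/w2.png",im)
for c in("red","green","yellow"): print(c,[(b,cast("wrist",[b[0]],.095 if c!="yellow" else .052,o)[0].round(4)) for b in blobs(im,c,15)])
G=np.array([.5287,-.1075]); I=np.array([.6095,-.0733])
print(reading(im,o,G,I))
A=rot(o["orientation"]).as_matrix(); print("tool dcm",A.T@(np.r_[G,.058]-o["tool_pos"])*100)
E
```

```text
t: 5.65
tool_pos: [0.5187, -0.0657, 0.2299]
orientation: [0.0, 0.725, 0.689, 0.0]
force: [0.2, -0.4, 0.1]
opening: 0.085
grip_force: 0.0
red [(([233.7, 42.6], 347), array([0.4486, 0.0703, 0.095 ])), (([247.4, 96.7], 1144), array([0.4555, 0.0257, 0.095 ])), (([331.6, 169.5], 185), array([ 0.527 , -0.0431,  0.095 ]))]
green [(([374.3, 184.4], 127), array([ 0.5669, -0.0594,  0.095 ])), (([336.1, 233.6], 1503), array([ 0.5286, -0.1074,  0.095 ])), (([386.5, 225.6], 113), array([ 0.5787, -0.1016,  0.095 ])), (([361.9, 259.8], 99), array([ 0.5538, -0.1373,  0.095 ]))]
yellow [(([406.5, 186.9], 79), array([ 0.6094, -0.0734,  0.052 ]))]
[('red', np.float64(0.0575), np.float64(67.9)), ('green', np.float64(0.0595), np.float64(17.7)), ('green', np.float64(0.0597), np.float64(-32.5)), ('green', np.float64(0.0594), np.float64(-82.5))]
tool dcm [-4.11444231  1.20264899 17.19053798]
```

View pics/w2.png

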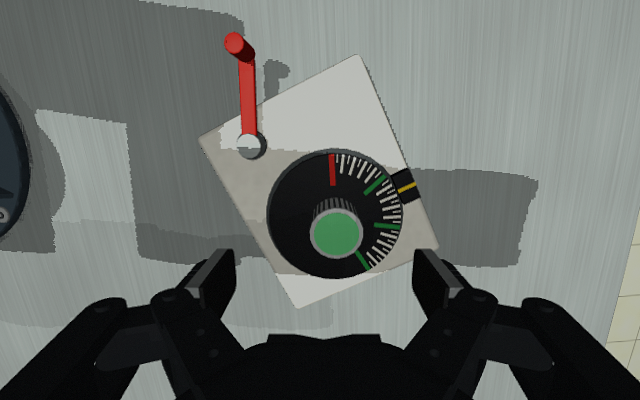

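The lever is fully out, with its knob at (234,43). The dial reads about 67.6, and the collar glass is at (336,234).

```bash
python3 -m pendant '[[-2,0.6,2,0,0,0,8.5],[-4.1,1.2,5,0,0,0,8.5],[-4.1,1.2,8,0,0,0,8.5],[-4.1,1.2,11,0,0,0,8.5],[-4.1,1.2,14,0,0,0,8.5],[-4.1,1.2,16,0,0,0,8.5],[-4.1,1.2,17.2,0,0,0,8.5],[-4.1,1.2,17.2,0,0,0,8.5],[-4.1,1.2,17.2,0,0,0,4.5],[-4.1,1.2,17.2,0,0,0,4.5],[-4.1,1.2,17.2,0,0,0,4.5],[-4.1,1.2,17.2,0,0,0,4.5],[-4.1,1.2,17.2,0,0,0,4.5]]' 50
```

```text
t: 6.78
tool_pos: [0.5292, -0.1042, 0.0588]
orientation: [0.001, 0.724, 0.69, 0.001]
force: [-2.8, 3.3, 8.9]
opening: 0.053
grip_force: 51.2
```

```bash
python3 -m pendant '[[0,0,0,0,0,0.08,4.5],[0,0,0,0,0,0.16,4.5],[0,0,0,0,0,0.24,4.5],[0,0,0,0,0,0.32,4.5],[0,0,0,0,0,0.4,4.5],[0,0,0,0,0,0.45,4.5],[0,0,0,0,0,0.48,4.5],[0,0,0,0,0,0.48,4.5],[0,0,0,0,0,0.48,4.5]]'
python3 - <<'E'
from h import *
o=get_obs(); im=read_camera("wrist"); cv2.imwrite("pics/w3.png",im)
print(o["torque"]);print(reading(im,o,np.array([.5287,-.1075]),np.array([.6095,-.0733])))
E
```

```text
t: 7.53
tool_pos: [0.5306, -0.1046, 0.0588]
orientation: [0.001, 0.867, 0.498, 0.002]
force: [8.1, -0.3, -0.8]
opening: 0.0532
grip_force: 52.5
[ 0.24971807 -1.02169079 -0.03362673]
[('red', np.float64(0.0579), np.float64(40.4)), ('green', np.float64(0.0599), np.float64(-9.9)), ('green', np.float64(0.0628), np.float64(-60.0)), ('green', np.float64(0.0614), np.float64(-109.9))]
```

```bash
python3 -m pendant '[[0,0,0,0,0,0.48,8.5],[0,0,0,0,0,0,8.5],[0,0,0,0,0,0,8.5],[0,0,0,0,0,0,8.5],[0,0,-2,0,0,0,8.5],[0,0,-5,0,0,0,8.5],[0,0,-8,0,0,0,8.5],[0,0,-11,0,0,0,8.5],[0,0,-14,0,0,0,8.5],[3,-4,-17,0,0,-0.1,8.5],[4,-6,-17,0,0,-0.2,8.5],[4,-6,-17,0,0,-0.3,8.5],[4,-6,-17,0,0,-0.4,8.5],[4,-6,-17,0,0,-0.46,8.5],[4,-6,-17,0,0,-0.46,8.5],[4,-6,-17,0,0,-0.46,8.5]]'
python3 - <<'E'
from h import *
o=get_obs(); im=read_camera("wrist"); cv2.imwrite("pics/w4.png",im)
print(reading(im,o,np.array([.5287,-.1075]),np.array([.6095,-.0733])))
A=rot(o["orientation"]).as_matrix(); print("tool dcm",A.T@(np.array([.4486,.071,.066])-o["tool_pos"])*100)
E
```

```text
t: 8.92
tool_pos: [0.497, -0.0397, 0.2276]
orientation: [0.0, 0.732, 0.682, 0.0]
force: [-0.2, 0.8, -0.3]
opening: 0.085
grip_force: 0.0
[('red', np.float64(0.0575), np.float64(39.9)), ('green', np.float64(0.0596), np.float64(-10.4)), ('green', np.float64(0.0595), np.float64(-60.3)), ('green', np.float64(0.0636), np.float64(-110.2))]
tool dcm [10.70545326 -5.61362236 16.15772409]
```

View pics/w4.png

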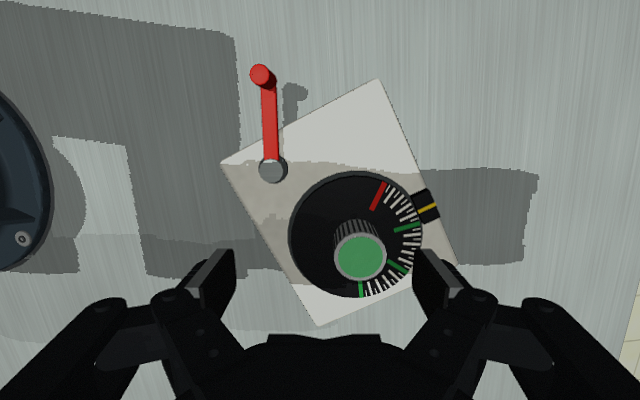

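The dial now reads 39.7 with the lever still out, its knob at (260,75). Next I take the knob again.

```bash
python3 -m pendant '[[3,-1.6,1,0,0,0,8.5],[6,-3.2,2,0,0,0,7],[9,-4.8,4,0,0,0,6],[10.7,-5.6,7,0,0,0,5],[10.7,-5.6,10,0,0,0,5],[10.7,-5.6,13,0,0,0,5],[10.7,-5.6,15,0,0,0,5],[10.7,-5.6,16.1,0,0,0,5],[10.7,-5.6,16.1,0,0,0,5],[10.7,-5.6,16.1,0,0,0,1],[10.7,-5.6,16.1,0,0,0,1],[10.7,-5.6,16.1,0,0,0,1],[10.7,-5.6,16.1,0,0,0,1],[10.7,-5.6,16.1,0,0,0,1],[10.7,-5.6,16.1,0,0,0,1]]' 30
```

```text
t: 10.22
tool_pos: [0.4492, 0.0708, 0.0673]
orientation: [0.001, 0.731, 0.683, 0.001]
force: [-1.8, -0.8, 9.0]
opening: 0.0168
grip_force: 29.6
```

```bash
python3 -m pendant '[[-0.05,0.9,0,0,0,0.1,1],[-0.18,1.79,0,0,0,0.2,1],[-0.4,2.66,0,0,0,0.3,1],[-0.71,3.5,0,0,0,0.4,1],[-1.1,4.31,0,0,0,0.5,1],[-1.57,5.08,0,0,0,0.6,1],[-2.12,5.8,0,0,0,0.7,1],[-2.73,6.46,0,0,0,0.8,1],[-3.41,7.05,0,0,0,0.9,1],[-4.14,7.57,0,0,0,1.0,1],[-4.52,7.81,0,0,0,1.05,1],[-4.92,8.02,0,0,0,1.1,1],[-4.92,8.02,0,0,0,1.1,1]]'
```

```text
t: 11.3
tool_pos: [0.5257, 0.0161, 0.0673]
orientation: [-0.0, 0.98, 0.198, 0.001]
force: [-2.0, 0.0, 8.8]
opening: 0.0166
grip_force: 30.0
```

Now I press gently towards the dial, along tool +y, until it meets the stop.

```bash
python3 -m pendant '[[0,0.2,0,0,0,0,1],[0,0.4,0,0,0,0,1],[0,0.5,0,0,0,0,1],[0,0.5,0,0,0,0,1]]'
```

```text
t: 11.63
tool_pos: [0.526, 0.0154, 0.0672]
orientation: [-0.004, 0.98, 0.201, 0.0]
force: [-13.1, 32.9, 16.0]
opening: 0.0168
grip_force: 32.0
```

```bash
python3 -m pendant '[[0,-0.1,0,0,0,0,4.5],[0,-0.3,0,0,0,0,4.5],[0,-0.4,0,0,0,0,4.5],[0,-0.4,0,0,0,0,4.5],[0,-0.4,-2,0,0,0,4.5],[0,-0.4,-5,0,0,0,5],[0,-0.4,-8,0,0,0,8.5],[-1,2,-11,0,0,0,8.5],[-2,5,-14,0,0,0,8.5],[-2,6,-16.5,0,0,0,8.5],[-2,6,-16.5,0,0,0,8.5],[-2,6,-16.5,0,0,0,8.5],[-2,6,-16.5,0,0,0,8.5]]'
python3 - <<'E'
from h import *
o=get_obs(); im=read_camera("wrist"); cv2.imwrite("pics/w5.png",im)
print(reading(im,o,np.array([.5287,-.1075]),np.array([.6095,-.0733])))
t=read_camera("top"); cv2.imwrite("pics/top1.png",t)
a=cv2.imread("pics/top0.png"); print([b for b in blobs(t,"red")],[b for b in blobs(a,"red")])
E
```

```text
t: 12.72
tool_pos: [0.5319, -0.0514, 0.2307]
orientation: [-0.0, 0.98, 0.2, -0.0]
force: [0.2, 0.2, 0.2]
opening: 0.0848
grip_force: 0.0
[('red', np.float64(0.0575), np.float64(40.1)), ('green', np.float64(0.0591), np.float64(-10.3)), ('green', np.float64(0.0595), np.float64(-60.6)), ('green', np.float64(0.0605), np.float64(-110.4))]
[([485.1, 164.2], 1095), ([327.0, 189.9], 34), ([493.6, 213.1], 25), ([475.6, 225.0], 24), ([497.2, 226.5], 18), ([487.8, 243.5], 18)] [([485.2, 164.2], 1076), ([331.0, 197.0], 126), ([493.5, 213.0], 26), ([475.6, 225.0], 24), ([497.4, 226.8], 23), ([488.0, 243.5], 16)]
```

View pics/w5.png

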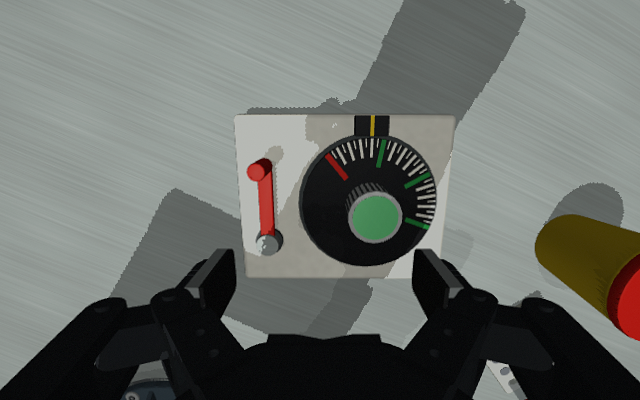

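The lever is back in, with its knob at (260,170) and hinge at (268,243). The dial reads about 39.8 at the index (372,125), and the bin and rack have not moved.

```bash
python3 -c "
from plant import close_job
print(close_job())"
```

```text
the job is handed in; nothing more can be done
None
```

The polariser is set to about 40° (39.8° measured from the wrist camera), the clamp lever is fully back in and released, and the job was handed in at about 13 s; the bin and rack are where they stood, and the arm never went near the jar.

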